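# Lock the row of tins in the deck track

### The job

Two tins of jointing paste stand loose in the slotted track on the van's deck. Pull up the stop's spring knob, slide the stop along the track until its sprung bumper presses both tins tight together against the steel end bracket, and let the pin drop fully home in a slot there, so that the row stays clamped when you let go. Leave the tins standing in the track and do not disturb the elbow, the pressure gauge and the screwdriver lying round it.

Things in the scene. Friction and masses are not known exactly. Their poses are not given: they have to be found in the camera images.
- track: Aluminium channel screwed to the deck: 420 long (its y), 100 wide (x), floor 10 thick, lips up to 30 above the deck, 88 clear between them. Origin: centre of its underside; bracket at the +y end, stop at the -y end. Slots run along the middle of the floor, 8 long in y, 16 wide, 16 apart centre to centre; where the row begins is not known: find a slot by feel.
- end_bracket: Steel angle bolted in the track near its +y end, at an adjustable place; it does not move. Upright face 74 wide, 36 high, looking along the track's -y; origin at the middle of the foot of that face, on the track floor (10 above the deck); axes as the track's.
- paste_tin_1: Flat round lidded tin of jointing paste, 77 in diameter, 40 high, part used, about 0.2 kg, standing loose on the track floor, next to the bracket. Origin: centre of its underside; z along its axis.
- paste_tin_2: The same kind of tin, between the first tin and the stop's bumper.
- knob_top (a point): Centre of the top of the stop's black fluted knob, 30 in diameter; gripping part from 1 to 23 below this point, which is 78.5 above the deck when the pin is home. Pull the knob up to lift the pin; by the knob the whole stop is slid along the track (about 7 N of friction). The stop's shoe is 60 long in y, 78 wide; housing top 46 above the deck, collar to 52.
- bumper_face (a point): Middle of the front face (64 wide, 28 high) of the stop's rubber bumper, which looks along the track's +y to the tins; 70 ahead of the knob's axis when not pressed in.
- plunger (a joint): How far knob and pin are pulled up (m): 0 = pin home in a slot, about 0.008 = pin tip resting on the floor between two slots, 0.012 = end of travel; clear of the slots from 0.009. A spring of 5 N (home) to 9 N (up) pushes it down. The pin is 6 thick with a round tip. At the start it may be in a slot or between two.
- bumper (a joint): How far the bumper is pressed into the stop (m): 0 free, 0.024 end of travel; its spring gives 0.35 N per mm after 1.5 N of preload. The travel is longer than the pitch of the slots, so there is always a slot at which the row is clamped.
- elbow_galv: Galvanised pipe elbow, 64 x 64 x 40, lying beside the track; leave it alone.
- pressure_gauge: Round pressure gauge with a brass stem, 86 x 65 x 25, lying face up beside the track; leave it alone.
- screwdriver: Flat screwdriver with a yellow handle, 28 x 212 x 29, lying behind the track; leave it alone.

How it is judged:
At the end, for the whole second after the job is handed in: The stop's pin is home in a slot (pulled up less than 2.5 mm), its bumper is pressed in by more than 0.5 mm, the tins press on one another and on the bracket with more than 0.5 N, both stand upright (within 0.1 rad) and at rest (value of joint plunger below 0.0025 m and value of joint bumper above 0.0005 m and contact force between paste_tin_1 and end_bracket above 0.5 N and contact force between paste_tin_1 and paste_tin_2 above 0.5 N and angle between each of paste_tin_1, paste_tin_2's own z axis and vertical below 0.1 rad and linear speed of each of paste_tin_1, paste_tin_2 below 0.01 m/s); the robot touches nothing.
It fails at once if the elbow, the pressure gauge or the screwdriver was moved by more than 30 mm (distance of any of elbow_galv, pressure_gauge, screwdriver from where it was at the start of the episode above 0.03 m).
It also fails if it takes over 51 s, if anything falls off the work surface, if the arm or the gripper's body presses on something with over 40 N, if the wrist force passes 120 N, or if a joint passes its speed limit or range.

### The arm

A 6-joint arm with a two-finger parallel gripper is mounted at the origin on a cart in front of the work surface, level with it; the furniture and walls round the work are solid. World frame = base frame: x ahead of the robot, y to its left, z up, the work surface at z = 0. Lengths are in m, angles in rad, forces in N, time in s.
With the tool pointing down it reaches from about 0.35 to 0.775 m from the base axis. Payload 7.3 kg.
Tool frame: the origin (TCP) lies at the very end of the fingers, on their centre line; the grasp point (between the pads) lies 19 mm behind it; z points along the fingers, y is the line along which they close (so a half turn about z gives the same grasp; the last joint's range is limited). The gripper opens to 92 mm and grips with 3 to 60 N. Pads are 19 mm wide; open, the fingers measure 130 mm over their backs; the gripper's body (75 mm by 190 mm) begins 47 mm behind the grasp point.
Start: joints at [1.053, 0.342, 1.524, -0, 1.275, -0.146], TCP at [0.191, 0.489, 0.227] pointing down, gripper open.
Joint ranges: [-2.53, 2.53], [-0.77, 2.02], [0.04, 2.7], [-1, 4.14], [0.28, 2.66], [-3.11, 3.11]. Speed limits (rad/s): [2.57, 2.57, 3.14, 3.14, 3.14, 3.14].

### API

Orientations are given as [roll, pitch, yaw] about the fixed x, y, z axes, in that order (R = Rz(yaw) Ry(pitch) Rx(roll)).
In Python, from cell import telemetry, eyes, job gives the robot as it stands.
- The arm moves only by the tool apply_moves, never from a script. Its arguments are lists of equal length, an entry for each row: "delta_pos": the shift along the world's x, y, z each as a share of 0.4 m, from -1 to 1, a list of three; "dr": the turn, a rotation vector about the world's x, y, z each as a share of 0.5 rad, from -1 to 1, a list of three; "jaw": the opening, from 0 (shut) to 1 (fully open). A call has 1 to 8 rows; each row is the pose to reach, as a shift and turn from the pose commanded when the call began; what a row does not reach only later rows make up. A row lasts 1/12 s, in which the tool goes at most 41.7 mm and 7.16 degrees, less where a joint would pass 70% of its speed; a pose out of reach is approached as far as the arm can. A call with a number of a shift or a turn outside -1 to 1 is refused whole. A call with a gripper value outside its range is refused whole. The fingers move at their own pace and stop on an object; "force" is the grip in N (left out, the last holds). Time passes only in rows, so rows that repeat a pose let the fingers close. It gives the time, the measured TCP pose, the force, the opening and the grip force at its end, in the units of the state.
- telemetry.observe(): the state, without advancing time (a new reading comes with each control period).
- eyes.read_camera(name): name is "side" or "top" or "wrist"; returns the picture (384x512x3 uint8, red, green, blue); there is no depth.
- eyes.camera_model(name): a dict with "vertical_fov" (degrees; the focal length in pixels is half the picture's height over the tangent of half this angle, whatever the lens; pixels are square), "cx", "cy" (the principal point, pixels), "rvec" (rotation vector, rad) and "tvec" (3), from world to camera coordinates, as OpenCV has them; the wrist camera has in their place "hand_eye" (4x4, takes a point from camera to tool coordinates, whose origin is the TCP and whose axes are the flange's). Camera axes: x right, y down, z forward; pixel columns grow to the right and rows downward; lengths in m; the calibration is good to about 2 mm. The wrist camera is an equidistant fisheye: a pixel r from the principal point sees the ray r / f radians off the axis. A picture is of the moment at which its call begins: read the wrist's pose just before it. camera_model takes no time and is no camera call.
- job.hand_in(): hands the job in; it is judged then, once.
The state is a dict: "time": time; "qpos": joint angles; "qvel": joint speeds; "joint_efforts": joint torques, N m; "tool_pos": TCP position; "tool_rot": TCP orientation; "contact_force": force on the tool from outside, world axes, zero at the start; "torque": the same for the moment, N m; "opening": finger opening in m; "grip_force": force on a finger pad.
Only numpy, scipy, OpenCV 4.12 (cv2) and the standard library are available. Lean on these libraries where they do the work, as an engineer would, in place of code of your own. Each camera call takes 0.05 s, during which the arm holds its last target. There are 200 camera calls.

## Working session

There is one attempt and no reset: what is moved stays moved. The work goes in short steps, Python scripts to look and compute and a tool call to move; the robot and the scene stay as the last step left them, time stands still between calls to the robot, and variables do not carry over. Pictures are saved under pics/ and viewed, at most 10 in all, crops included, and the job is handed in when it is done.

Besides the shell and the picture viewer there is one more tool, called after "Emit:" by a JSON object that holds its "method" and its "body". apply_moves: Moves the arm, as the interface text tells. Its arguments: {"type":"object","properties":{"delta_pos":{"type":"array"},"dr":{"type":"array"},"jaw":{"type":"array"},"force":{"type":"number"}},"required":["delta_pos","dr","jaw"]}

```bash
mkdir -p pics; ls
cat > h.py <<'E'
import numpy as np,cv2
from cell import telemetry,eyes,job
def cam(n):
    m=eyes.camera_model(n);f=192/np.tan(np.radians(m['vertical_fov'])/2)
    R=cv2.Rodrigues(np.array(m['rvec'],float))[0];t=np.array(m['tvec'],float).ravel()
    return f,m['cx'],m['cy'],R,t
def ray(n,u,v,z):
    f,cx,cy,R,t=cam(n);d=R.T@np.array([(u-cx)/f,(v-cy)/f,1]);c=-R.T@t
    return c+d*(z-c[2])/d[2]
def proj(n,p):
    f,cx,cy,R,t=cam(n);q=R@np.array(p)+t
    return f*q[0]/q[2]+cx,f*q[1]/q[2]+cy
E
python3 - <<'E'
from h import *
a=[eyes.read_camera(n) for n in('top','side')]
for n,i in zip(('top','side'),a):
    cv2.imwrite(f'pics/{n}0.png',cv2.resize(i[...,::-1],(800,600))); cv2.imwrite(f'{n}raw.png',i[...,::-1])
    f,cx,cy,R,t=cam(n);print(n,f,cx,cy,-R.T@t,R[2])
print(telemetry.observe())
E
```

```text
pics
top 454.0544053239162 252.82142689328484 190.75673385172044 [0.39302613 0.07914571 1.06316874] [ 0.11325436  0.01088988 -0.99350635]
side 481.33044786088493 261.25662033051447 187.9241741075031 [ 0.39802816 -0.70002143  0.7441522 ] [ 0.09116237  0.76813079 -0.63377008]
{'time': 0.1, 'qpos': array([ 1.05303211e+00,  3.42655820e-01,  1.52493406e+00,  3.49479744e-05,
        1.27542181e+00, -1.45985650e-01]), 'qvel': array([-0.00012557, -0.00396686, -0.0028904 ,  0.00028864, -0.00107496,
       -0.00061671]), 'joint_efforts': array([ 1.68895349e-03, -4.32004917e+01, -2.44696462e+01,  7.20232632e-02,
        5.25958801e-02, -4.47040054e-05]), 'tool_pos': array([0.19049316, 0.48881911, 0.22610864]), 'tool_rot': array([-3.14019357e+00, -2.39488572e-04,  2.76980372e+00]), 'contact_force': array([ 0.49954921, -0.3017492 , -0.19990865]), 'torque': array([-0.0213027 ,  0.01113986,  0.00342996]), 'grip_force': 0.0, 'opening': 0.09170539528884629}
```

View pics/top0.png

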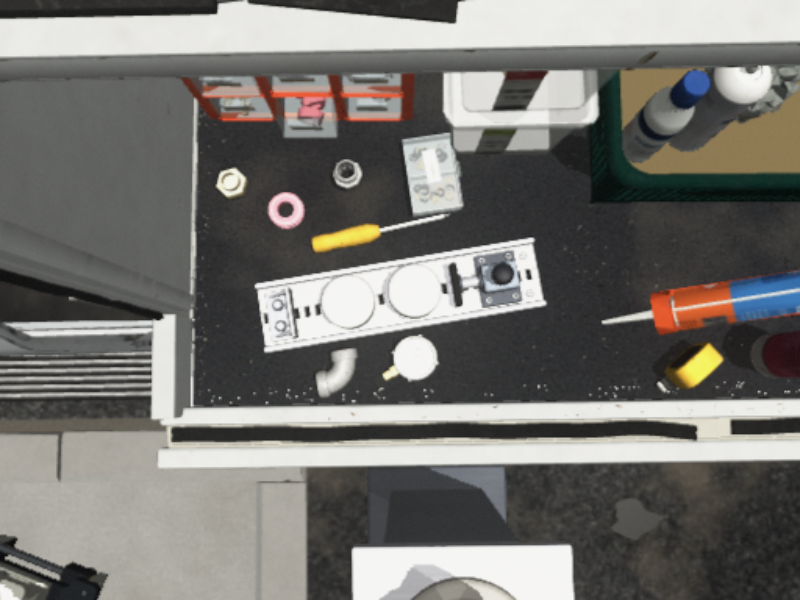

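View pics/side0.png

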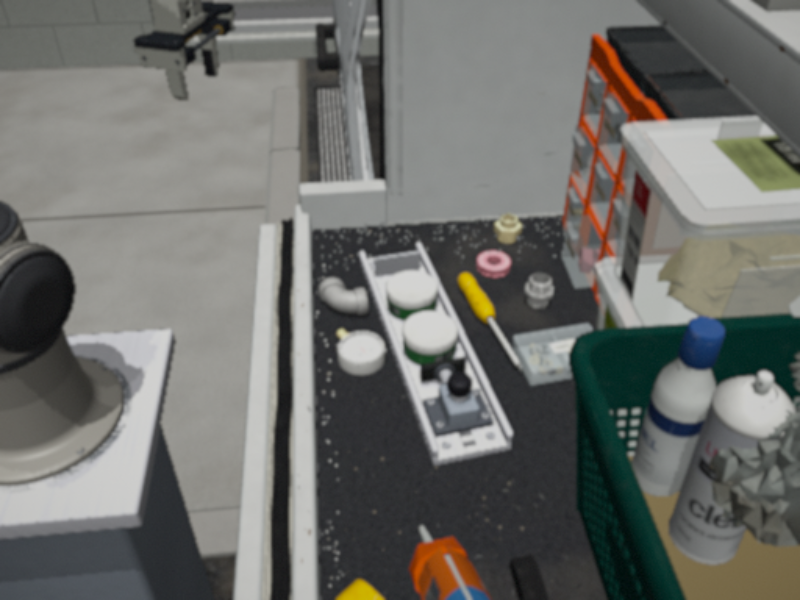

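Top view (800x600 scaling): knob at (503,272), bumper at (457,285), tins at (413,290) and (348,300), bracket at about (293,310), track corners (257,286), (533,240), (545,303), (266,350). Side view: knob at (459,383). The elbow and gauge lie on the robot's side of the track, with the screwdriver behind it.

Run:
```python
from h import *
for nm,(u,v,z) in dict(c1=(257,286,.03),c2=(533,240,.03),c3=(545,303,.03),c4=(266,350,.03),knob=(503,272,.0765),knob0=(503,272,.0865),t2=(413,290,.05),t1=(348,300,.05),br=(296,308,.046),bump=(452,286,.04),elb=(338,372,.02),gau=(414,358,.025)).items(): print(nm,ray('top',u*.64,v*.64,z).round(4))
print('side knob',ray('side',459*.64,383*.64,.0765).round(4),ray('side',459*.64,383*.64,.0865).round(4))
a=cv2.imread('topraw.png');b=cv2.imread('sideraw.png')
A=cv2.resize(a[125:235,150:360],None,fx=3.8,fy=3.8,interpolation=cv2.INTER_CUBIC)
B=cv2.resize(b[225:300,255:335],None,fx=3.8,fy=3.8,interpolation=cv2.INTER_CUBIC)
C=np.zeros((420+285,798,3),np.uint8)[:600];h=A.shape[0];C[:h,:A.shape[1]]=A;hb=min(600-h,B.shape[0]);C[h:h+hb,:B.shape[1]]=B[:hb];cv2.imwrite('pics/c.png',C)
# knob blobs
for n,i,(u,v) in(('top',a,(322,174)),('side',b,(294,242))):
    g=cv2.cvtColor(i,cv2.COLOR_BGR2GRAY);m=(g<45).astype(np.uint8);k,l,s,c=cv2.connectedComponentsWithStats(m);j=l[v,u];print(n,g[v,u],s[j],c[j])
```

```text
c1 [0.5322 0.2934 0.03  ]
c2 [ 0.5935 -0.1145  0.03  ]
c3 [ 0.4997 -0.1284  0.03  ]
c4 [0.4379 0.2797 0.03  ]
knob [ 0.5396 -0.0621  0.0765]
knob0 [ 0.5382 -0.0607  0.0865]
t2 [0.5197 0.0642 0.05  ]
t1 [0.5069 0.1579 0.05  ]
br [0.497  0.2335 0.046 ]
bump [0.5258 0.0073 0.04  ]
elb [0.4045 0.1758 0.02  ]
gau [0.4229 0.0643 0.025 ]
side knob [ 0.5366 -0.0688  0.0765] [ 0.5345 -0.0782  0.0865]
top 84 [     0      0    512    384 179111] [247.86832188 190.54369637]
side 38 [284 227  17  27 212] [292.67924528 241.58018868]
```

View pics/c.png

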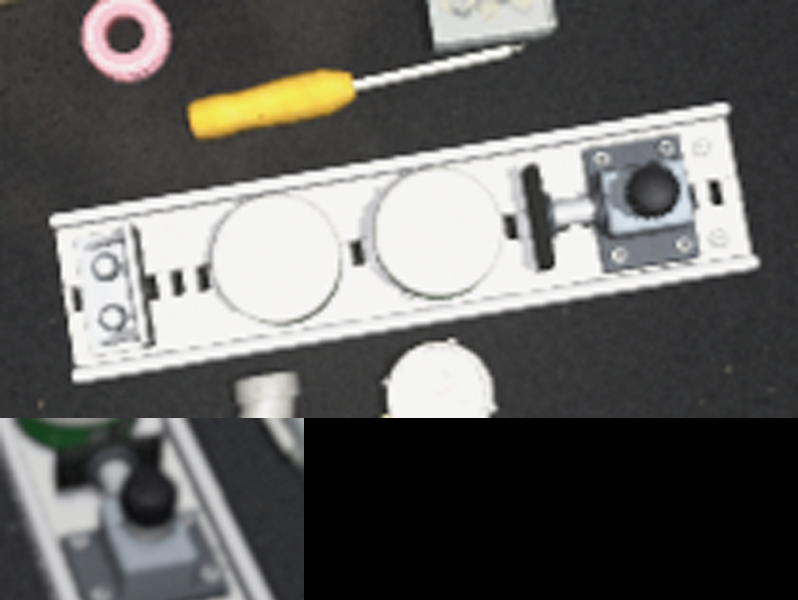

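The enlarged crop shows the knob at (657,183), the bracket face edge at about (142,286), and free slots at x of about 152, 178, 204, 357, 513 and 715. The lower inset shows the knob at (148,497).

Run:
```python
from h import *
P=lambda u,v,z:ray('top',150+(u+.5)/3.8-.5,125+(v+.5)/3.8-.5,z)
c=[P(*q,.03) for q in((50,217),(728,105),(758,265),(75,381))]
print(np.round(c,4));m0=(c[1]+c[2])/2;m1=(c[0]+c[3])/2;L=np.linalg.norm(m1-m0);u=(m1-m0)/L;n=np.array([u[1],-u[0],0]);print('L',L,u,np.arctan2(u[1],u[0]))
S=lambda p:(round(float((p-m0)@u)*1e3,1),round(float((p-m0)@n)*1e3,1))
sl=[(715,192),(513,226),(357,252),(204,277),(178,282),(152,288)]
for q in sl: s=S(P(*q,.01));print('slot',s,(s[0]-S(P(*sl[0],.01))[0])/16)
print('knob top',S(P(657,183,.0785)),S(P(657,183,.0865)),P(657,183,.0785),'side',[S(ray('side',255+148/3.8-.4,225+79/3.8-.4,z)) for z in(.067,.075)])
print('bracket',S(P(142,286,.046)),S(P(152,286,.01)))
print('bumper',S(P(522,218,.044)),'tins',S(P(437,232,.05)),S(P(276,258,.05)))
```

```text
[[ 0.5353  0.2973  0.03  ]
 [ 0.5966 -0.1148  0.03  ]
 [ 0.4987 -0.1291  0.03  ]
 [ 0.4359  0.2817  0.03  ]]
L 0.4161110629402091 [-0.14905101  0.98882951  0.        ] 1.7204048216878354
slot (13.5, 0.7) 0.0
slot (139.6, 0.6) 7.88125
slot (236.8, 0.7) 13.95625
slot (332.0, 1.1) 19.90625
slot (348.2, 0.7) 20.91875
slot (364.6, -0.3) 21.94375
knob top (58.9, 3.4) (60.2, 2.3) [ 0.54217714 -0.06322042  0.0785    ] side [(62.3, -0.3), (55.0, -3.1)]
bracket (365.4, -2.4) (364.4, 0.9)
bumper (136.1, 0.4) tins (187.6, -0.1) (284.1, 0.4)
```

Emit:
{"method": "apply_moves", "body": {"delta_pos": [[0.1,-0.1,0],[0.2,-0.2,0],[0.25,-0.3,0],[0.3,-0.4,0],[0.35,-0.5,0],[0.4,-0.6,0],[0.45,-0.7,0],[0.5,-0.8,0]], "dr": [[0,0,0],[0,0,0],[0,0,0.2],[0,0,0.4],[0,0,0.6],[0,0,0.8],[0,0,1],[0,0,1]], "jaw": [1,1,1,1,1,1,1,1]}}

```text
time: 0.77
tool_pos: [0.365, 0.2193, 0.2266]
tool_rot: [3.141, -0.0, -3.008]
contact_force: [0.9, 2.2, 0.2]
opening: 0.0919
grip_force: 0.0
```

Emit:
{"method": "apply_moves", "body": {"delta_pos": [[0.08,-0.12,0],[0.15,-0.24,0],[0.22,-0.36,0],[0.3,-0.48,0],[0.37,-0.58,-0.05],[0.37,-0.58,-0.1],[0.37,-0.58,-0.1],[0.37,-0.58,-0.1]], "dr": [[0,0,0.03],[0,0,0.03],[0,0,0.03],[0,0,0.03],[0,0,0.03],[0,0,0.03],[0,0,0.03],[0,0,0.03]], "jaw": [1,1,1,1,1,1,1,1]}}

```text
time: 1.43
tool_pos: [0.5138, -0.0155, 0.1834]
tool_rot: [-3.142, -0.004, -3.003]
contact_force: [-0.9, -0.2, -1.3]
opening: 0.0918
grip_force: 0.0
```

Run:
```python
from h import *
s=telemetry.observe();i=eyes.read_camera('wrist');cv2.imwrite('pics/w.png',i[...,::-1]);print(s['tool_pos'],s['tool_rot'],s['contact_force'],eyes.camera_model('wrist'))
```

```text
[ 0.51384276 -0.0154911   0.18340159] [-3.14154463 -0.0038281  -3.00278669] [-0.9142832  -0.24444117 -1.25509165] {'vertical_fov': 65.70646984690485, 'cx': 259.9657944503872, 'cy': 196.59683329493228, 'hand_eye': array([[-8.40851608e-04, -9.62875371e-01, -2.69945017e-01,
         7.17270262e-02],
       [ 9.99999635e-01, -8.50166112e-04, -8.24141567e-05,
         1.21403454e-03],
       [-1.50143544e-04, -2.69944988e-01,  9.62875735e-01,
        -1.57822500e-01],
       [ 0.00000000e+00,  0.00000000e+00,  0.00000000e+00,
         1.00000000e+00]])}
```

View pics/w.png

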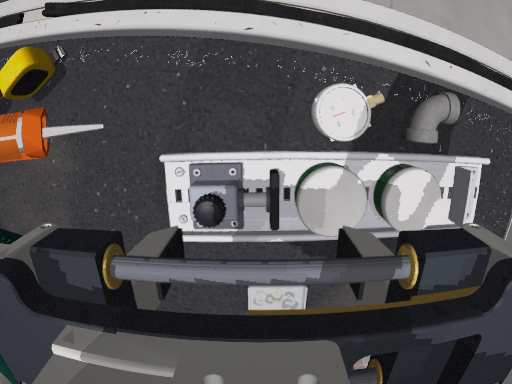

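The wrist view shows the knob top at about (208,209), slots at (178,196) and (287,193), and both tins upright in the track.

```bash
cat >> h.py <<'E'
from scipy.spatial.transform import Rotation as Ro
def wray(u,v,z,s):
    m=eyes.camera_model('wrist');f=192/np.tan(np.radians(m['vertical_fov'])/2)
    x,y=u-m['cx'],v-m['cy'];r=np.hypot(x,y);th=r/f
    d=np.array([np.sin(th)*x/r,np.sin(th)*y/r,np.cos(th)]);H=np.array(m['hand_eye'])
    R=Ro.from_euler('xyz',s['tool_rot']).as_matrix()
    c=R@H[:3,3]+s['tool_pos'];d=R@H[:3,:3]@d
    return c+d*(z-c[2])/d[2]
m0=np.array([.5477,-.122,0]);u0=np.array([-.149,.9888,0]);n0=np.array([.9888,.149,0])
S=lambda p:(round(float((p-m0)@u0)*1e3,1),round(float((p-m0)@n0)*1e3,1))
E
python3 - <<'E'
from h import *
s=telemetry.observe()
for n,q in dict(knob=(208,209,.0785),knobH=(208,209,.0865),knobM=(209,209,.067),slot=(178,196,.01),slot2=(287,193,.01),bump=(280,198,.04)).items():
    p=wray(*q,s);print(n,p.round(4),S(p))
i=eyes.read_camera('wrist')
cv2.imwrite('pics/w2.png',cv2.resize(i[145:245,155:315,::-1],(800,500),interpolation=cv2.INTER_CUBIC))
E
```

```text
knob [ 0.5332 -0.0586  0.0785] (64.8, -4.9)
knobH [ 0.5304 -0.0575  0.0865] (66.3, -7.5)
knobM [ 0.537  -0.0592  0.067 ] (63.7, -1.2)
slot [ 0.5458 -0.1058  0.01  ] (16.3, 0.6)
slot2 [0.5245 0.0214 0.01  ] (145.2, -1.5)
bump [0.5236 0.011  0.04  ] (135.1, -4.1)
```

View pics/w2.png

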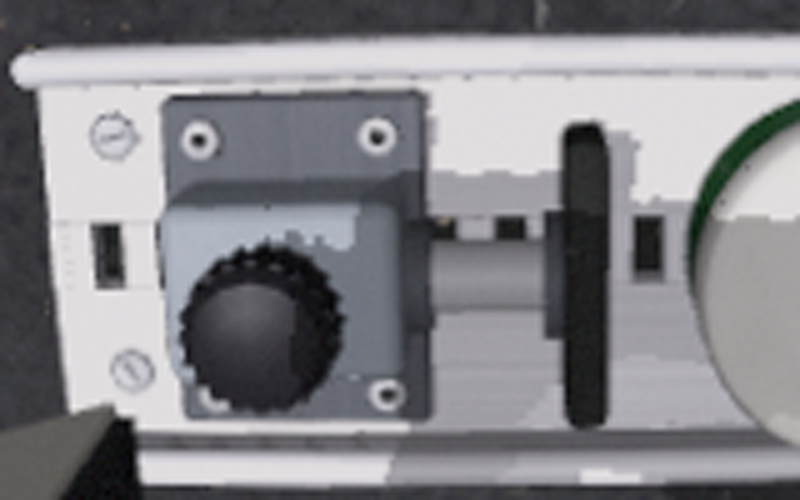

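Emit:
{"method": "apply_moves", "body": {"delta_pos": [[0.03,-0.06,0],[0.06,-0.113,0],[0.06,-0.113,-0.08],[0.06,-0.113,-0.16],[0.06,-0.113,-0.23],[0.06,-0.113,-0.28],[0.06,-0.113,-0.31],[0.06,-0.113,-0.31]], "dr": [[0,0,0],[0,0,0],[0,0,0],[0,0,0],[0,0,0],[0,0,0],[0,0,0],[0,0,0]], "jaw": [1,1,1,1,1,1,1,1], "force": 40}}

```text
time: 2.2
tool_pos: [0.5349, -0.0545, 0.0609]
tool_rot: [3.139, -0.004, -2.997]
contact_force: [-0.6, -0.8, 0.7]
opening: 0.0919
grip_force: 0.0
```

Emit:
{"method": "apply_moves", "body": {"delta_pos": [[0.005,-0.012,-0.01],[0.005,-0.012,-0.01],[0.005,-0.012,-0.01],[0.005,-0.012,-0.01],[0.005,-0.012,-0.01],[0.005,-0.012,-0.01],[0.005,-0.012,-0.01],[0.005,-0.012,-0.01]], "dr": [[0,0,0],[0,0,0],[0,0,0],[0,0,0],[0,0,0],[0,0,0],[0,0,0],[0,0,0]], "jaw": [1,1,0.7,0.6,0.5,0.45,0.4,0.38], "force": 40}}

```text
time: 2.87
tool_pos: [0.5389, -0.0612, 0.0589]
tool_rot: [-3.142, 0.0, -2.998]
contact_force: [-0.2, 0.7, 0.5]
opening: 0.0566
grip_force: 0.0
```

Emit:
{"method": "apply_moves", "body": {"delta_pos": [[0,0,-0.007],[0,0,-0.007],[0,0,-0.007],[0,0,-0.007],[0,0,-0.007],[0,0,-0.007],[0,0,-0.007],[0,0,-0.007]], "dr": [[0,0,0],[0,0,0],[0,0,0],[0,0,0],[0,0,0],[0,0,0],[0,0,0],[0,0,0]], "jaw": [0.4,0.3,0.2,0.1,0,0,0,0], "force": 40}}

```text
time: 3.53
tool_pos: [0.5389, -0.0616, 0.0559]
tool_rot: [-3.141, -0.0, -2.998]
contact_force: [0.3, -4.8, -2.4]
opening: 0.029
grip_force: 40.0
```

Emit:
{"method": "apply_moves", "body": {"delta_pos": [[0,0,0.01],[0,0,0.02],[0,0,0.026],[0,0,0.026],[0,0,0.026],[0,0,0.026]], "dr": [[0,0,0],[0,0,0],[0,0,0],[0,0,0],[0,0,0],[0,0,0]], "jaw": [0,0,0,0,0,0]}}

```text
time: 4.03
tool_pos: [0.5388, -0.0615, 0.0657]
tool_rot: [-3.141, -0.0, -2.998]
contact_force: [1.9, -5.9, -8.7]
opening: 0.0292
grip_force: 40.0
```

Run:
```python
from h import *
i=eyes.read_camera('side')
cv2.imwrite('pics/s2.png',cv2.resize(i[150:330,200:400,::-1],(640,576),interpolation=cv2.INTER_CUBIC))
print(telemetry.observe())
```

```text
{'time': 4.0833, 'qpos': array([-2.54842006e-01,  5.53222981e-01,  1.67876525e+00, -4.70382067e-04,
        9.09960224e-01, -1.96851619e+00]), 'qvel': array([ 3.38923747e-05,  1.10714655e-03, -4.07021758e-04,  9.06476373e-04,
        2.29642765e-04,  1.35424747e-03]), 'joint_efforts': array([ 2.69827008e+00, -5.24008942e+01, -1.94099379e+01,  1.01412769e+00,
        1.07368436e+00, -2.18670687e-02]), 'tool_pos': array([ 0.53879992, -0.06153287,  0.06571491]), 'tool_rot': array([-3.14138821e+00, -4.71877132e-04, -2.99842607e+00]), 'contact_force': array([ 1.62645135, -5.08932268, -8.33246523]), 'torque': array([-0.8395457 , -0.37451025, -0.03943621]), 'grip_force': 39.989585280418396, 'opening': 0.029142582577958657}
```

View pics/s2.png

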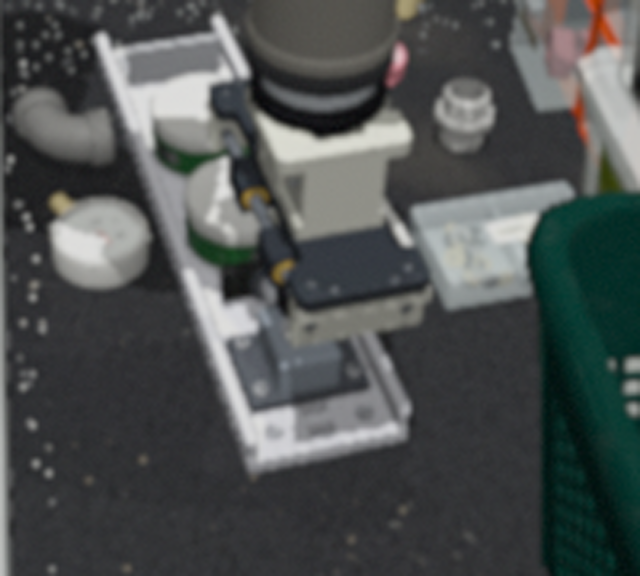

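Emit:
{"method": "apply_moves", "body": {"delta_pos": [[-0.003,0.02,0],[-0.006,0.04,0],[-0.009,0.06,0],[-0.012,0.08,0],[-0.0151,0.1,0],[-0.0181,0.12,0],[-0.0211,0.14,0],[-0.0241,0.16,0]], "dr": [[0,0,0],[0,0,0],[0,0,0],[0,0,0],[0,0,0],[0,0,0],[0,0,0],[0,0,0]], "jaw": [0,0,0,0,0,0,0,0]}}

```text
time: 4.75
tool_pos: [0.5292, 0.002, 0.0657]
tool_rot: [-3.14, -0.001, -2.998]
contact_force: [1.6, -9.4, -9.1]
opening: 0.0292
grip_force: 40.0
```

Emit:
{"method": "apply_moves", "body": {"delta_pos": [[-0.002,0.012,0],[-0.004,0.025,0],[-0.006,0.038,0],[-0.008,0.051,0],[-0.01,0.064,0],[-0.0117,0.077,0],[-0.0117,0.077,0],[-0.0117,0.077,0]], "dr": [[0,0,0],[0,0,0],[0,0,0],[0,0,0],[0,0,0],[0,0,0],[0,0,0],[0,0,0]], "jaw": [0,0,0,0,0,0,0,0]}}

```text
time: 5.42
tool_pos: [0.5244, 0.0329, 0.0657]
tool_rot: [-3.141, -0.001, -2.998]
contact_force: [2.1, -7.1, -8.6]
opening: 0.0293
grip_force: 40.0
```

Run:
```python
from h import *
i=eyes.read_camera('wrist');j=eyes.read_camera('side')
C=np.zeros((600,800,3),np.uint8)
C[:300]=cv2.resize(i[120:270,100:500,::-1],(800,300));C[300:,:400]=cv2.resize(j[170:290,220:380,::-1],(400,300))
cv2.imwrite('pics/w3.png',C)
```

```text
(no output)
```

View pics/w3.png

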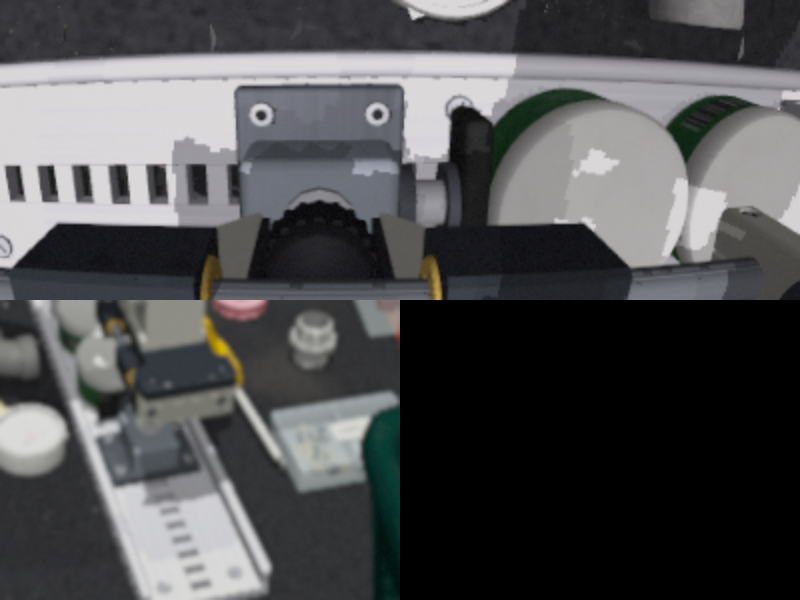

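The view shows the bumper pressed against tin 2, its stub visibly shortened, and the slots lining up with the middle of the shoe. Next I lower the knob.

Emit:
{"method": "apply_moves", "body": {"delta_pos": [[0,0,-0.005],[0,0,-0.01],[0,0,-0.012],[0,0,-0.012]], "dr": [[0,0,0],[0,0,0],[0,0,0],[0,0,0]], "jaw": [0,0,0,0]}}

```text
time: 5.85
tool_pos: [0.5245, 0.0329, 0.0609]
tool_rot: [-3.141, -0.001, -2.998]
contact_force: [2.9, -7.6, -7.0]
opening: 0.0292
grip_force: 40.0
```

Emit:
{"method": "apply_moves", "body": {"delta_pos": [[0,0,-0.005],[0,0,-0.01],[0,0,-0.013],[0,0,-0.013]], "dr": [[0,0,0],[0,0,0],[0,0,0],[0,0,0]], "jaw": [0,0,0,0]}}

```text
time: 6.18
tool_pos: [0.5245, 0.0329, 0.0559]
tool_rot: [-3.141, -0.001, -2.998]
contact_force: [3.2, -6.7, -6.5]
opening: 0.0294
grip_force: 40.0
```

Emit:
{"method": "apply_moves", "body": {"delta_pos": [[0,0,0],[0,0,0],[0,0,0],[0,0,0],[0,0,0],[0,0,0],[0,0,0],[0,0,0]], "dr": [[0,0,0],[0,0,0],[0,0,0],[0,0,0],[0,0,0],[0,0,0],[0,0,0],[0,0,0]], "jaw": [0.35,0.4,0.5,0.6,0.7,0.8,0.9,1]}}

```text
time: 6.85
tool_pos: [0.5246, 0.0337, 0.0564]
tool_rot: [3.141, 0.0, -2.998]
contact_force: [-0.3, -0.0, 0.6]
opening: 0.0723
grip_force: 0.0
```

Emit:
{"method": "apply_moves", "body": {"delta_pos": [[0,0,0.03],[0,0,0.08],[0,0,0.15],[0,0,0.2],[-0.03,0,0.25],[-0.1,0,0.25],[-0.15,0,0.25],[-0.15,0,0.25]], "dr": [[0,0,0],[0,0,0],[0,0,0],[0,0,0],[0,0,0],[0,0,0],[0,0,0],[0,0,0]], "jaw": [1,1,1,1,1,1,1,1]}}

```text
time: 7.52
tool_pos: [0.461, 0.034, 0.1565]
tool_rot: [3.141, -0.003, -2.998]
contact_force: [-0.1, -0.1, 0.0]
opening: 0.0916
grip_force: 0.0
```

Run:
```python
from h import *
s=telemetry.observe();print(s['time'],s['tool_pos'],s['contact_force'])
i=eyes.read_camera('wrist');j=eyes.read_camera('side')
C=np.zeros((600,800,3),np.uint8)
C[:300]=cv2.resize(i[120:270,100:500,::-1],(800,300));C[300:,:400]=cv2.resize(j[170:290,220:380,::-1],(400,300))
cv2.imwrite('pics/w4.png',C);cv2.imwrite('w4.png',i[...,::-1])
```

```text
7.5167 [0.4610013  0.03401363 0.15650024] [-0.07355855 -0.07341977  0.02102835]
```

View pics/w4.png

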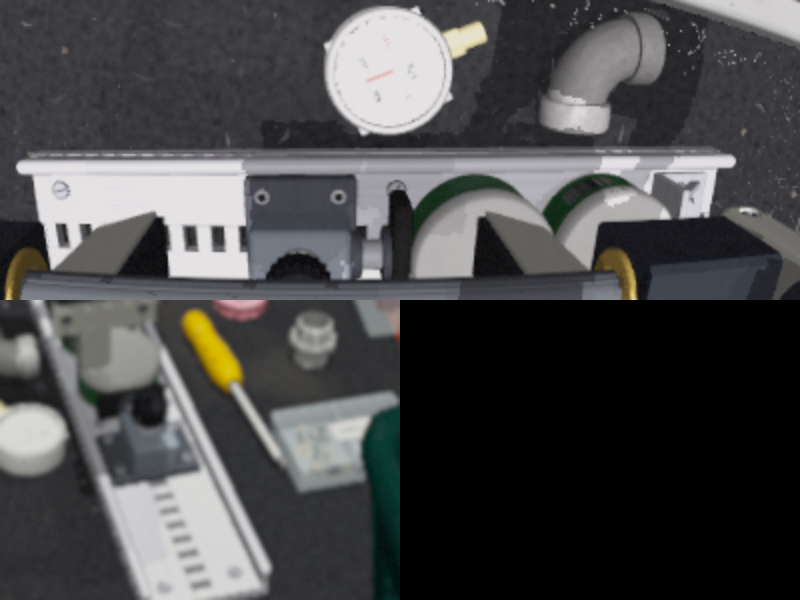

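The bumper is against the tins, and the gauge, elbow and screwdriver are where they started. I'll move the arm out of the way and check the pin height and the bracket contact.

Emit:
{"method": "apply_moves", "body": {"delta_pos": [[0,0,0.1],[-0.05,0.05,0.18],[-0.1,0.15,0.18],[-0.15,0.25,0.18],[-0.2,0.35,0.18],[-0.25,0.45,0.18],[-0.3,0.55,0.18],[-0.35,0.65,0.18]], "dr": [[0,0,0],[0,0,0],[0,0,0],[0,0,0],[0,0,0],[0,0,0],[0,0,0],[0,0,0]], "jaw": [1,1,1,1,1,1,1,1]}}

```text
time: 8.28
tool_pos: [0.3328, 0.2788, 0.2286]
tool_rot: [3.141, 0.001, -2.999]
contact_force: [0.1, 0.1, -0.2]
opening: 0.092
grip_force: 0.0
```

Run:
```python
from h import *
i=eyes.read_camera('top');j=eyes.read_camera('side')
C=np.zeros((600,800,3),np.uint8)
C[:418,:798]=cv2.resize(i[125:235,150:360,::-1],(798,418),interpolation=cv2.INTER_CUBIC);C[418:,:304]=cv2.resize(j[200:248,245:325,::-1],(304,182),interpolation=cv2.INTER_CUBIC)
# second side crop beside, tins region
C[418:,320:624]=cv2.resize(j[165:213,225:305,::-1],(304,182),interpolation=cv2.INTER_CUBIC)
cv2.imwrite('pics/f.png',C);cv2.imwrite('siderawf.png',j[...,::-1]);cv2.imwrite('toprawf.png',i[...,::-1])
```

```text
(no output)
```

View pics/f.png

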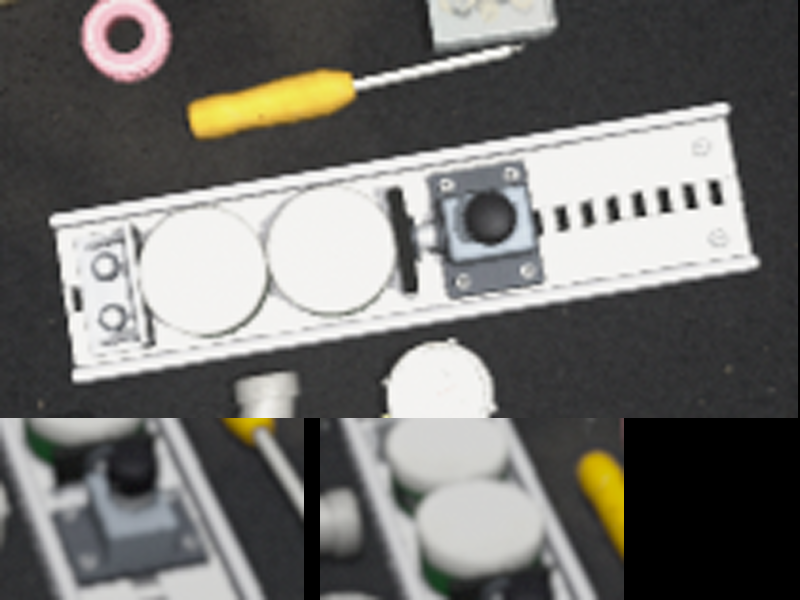

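The tins touch each other and the bracket, and the bumper is pressed in. To confirm the pin is home I'll compare the knob's motion between the two images (slide and height) with that of the shoe.

Run:
```python
from h import *
from scipy.optimize import least_squares
def match(n,p,hw,ref):
    a=cv2.imread(f'{n}raw.png');b=cv2.imread(f'{n}rawf.png');k=8
    u,v=p;best=None
    T0=cv2.resize(a[v-hw:v+hw+1,u-hw:u+hw+1],None,fx=k,fy=k,interpolation=cv2.INTER_CUBIC)
    ru,rv=map(int,ref);B=cv2.resize(b[rv-hw-7:rv+hw+8,ru-hw-7:ru+hw+8],None,fx=k,fy=k,interpolation=cv2.INTER_CUBIC)
    for sc in np.arange(.86,1.06,.02):
        T=cv2.resize(T0,None,fx=sc,fy=sc);r=cv2.matchTemplate(B,T,cv2.TM_CCOEFF_NORMED);_,m,_,l=cv2.minMaxLoc(r)
        if best is None or m>best[0]: best=(m,sc,ru-hw-7+(l[0]+T.shape[1]/2)/k-.5,rv-hw-7+(l[1]+T.shape[0]/2)/k-.5)
    return best
m=lambda s,z:(m0+u0*s)+[0,0,z]
for nm,z0,pts in(('knob',.070,None),('shoe',.046,None)):
    obs=[]
    for n in('top','side'):
        p=proj(n,m(.0615,z0));q=proj(n,m(.0615+.096,z0));P=tuple(int(round(x)) for x in p)
        if nm=='shoe': P=(P[0],P[1]+(4 if n=='top' else 9))
        hw=7 if nm=='knob' else 9
        off=np.array(P)-np.array(p);r=match(n,P,hw,np.round(np.array(q)+off));print(nm,n,P,np.round(r,2));obs.append((n,np.array(r[2:])-P,np.array(p)))
    f=lambda x:np.concatenate([np.array(proj(n,m(.0615,z0)+u0*x[0]+n0*x[2]+[0,0,x[1]]))-p-d for n,d,p in obs])
    s=least_squares(f,[.096,0,0],x_scale=.001);print('ds,dz,dn mm',(s.x*1e3).round(2),'res',s.fun.round(2))
```

```text
knob top (321, 175) [  0.97   0.98 278.38 182.25]
knob side (294, 245) [  0.78   0.94 279.81 212.31]
ds,dz,dn mm [95.48  1.47 -0.23] res [ 0.   -0.09 -0.09  0.01]
shoe top (320, 181) [  0.97   0.94 277.56 188.19]
shoe side (293, 262) [  1.     0.94 278.81 228.44]
ds,dz,dn mm [97.34  2.02 -0.24] res [ 0.   -0.08 -0.08  0.01]
```

```bash
python3 -c "
from cell import job
print(job.hand_in())"
```

```text
the job is handed in; nothing more can be done
None
```

I slid the stop about 96 mm (six slots) along the track and handed the job in after about 8 s of robot time. In the last pictures both tins stand tight between the bumper and the bracket. The knob is at its starting height relative to the stop, so the pin appears home. The elbow, gauge and screwdriver look undisturbed; the judge returned no result.

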